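Gauge the carrier plates on the pin and rack them by result

ROBOT

A 6-joint arm with a two-finger parallel gripper is mounted at the origin on the work surface. World frame = base frame: x ahead of the robot, y to its left, z up, the work surface at z = 0. Lengths are in m, angles in rad, forces in N, time in s.
With the tool pointing down it reaches from about 0.375 to 0.9 m from the base axis. Payload 3.1 kg.
Tool frame: the origin (TCP) lies midway between the tips of the shut fingers; the grasp point (between the pads) lies 19 mm behind it; z points along the fingers, y is the line along which they close (so a half turn about z gives the same grasp; the last joint's range is limited). The gripper opens to 87 mm and grips with 3 to 60 N. Pads are 19 mm wide; open, the fingers measure 117 mm over their backs; the gripper's body (75 mm by 190 mm) begins 51 mm behind the grasp point.
Start: joints at [-1.365, 0.527, 1.433, -0, 1.181, -0.178], TCP at [0.234, -0.579, 0.223] pointing down, gripper open.
Joint ranges: [-3.08, 3.08], [-0.75, 2.2], [0.22, 2.44], [-1.43, 4.57], [0, 2.65], [-2.85, 2.85]. Speed limits (rad/s): [2.79, 2.79, 3.14, 3.14, 3.14, 3.14].

INTERFACE

Orientations are given as a unit quaternion [x, y, z, w].
In Python, from rig import robot gives the robot as it stands.
- The arm moves only by the shell command python3 -m jog 'ROWS' [FORCE]. ROWS is a JSON object of lists of equal length, an entry for each row: "dp": the shift along the tool's x, y, z in mm, a list of three; "delta_rot": the turn, a rotation vector about the tool's x, y, z in rad, a list of three; "gripper": the opening, from -1 (shut) to 1 (fully open). A call has 1 to 12 rows; each row is the pose to reach, as a shift and turn from the pose commanded when the call began, along the tool's axes at that moment; what a row does not reach only later rows make up. A row lasts 1/10 s, in which the tool goes at most 50 mm and 8.59 degrees, less where a joint would pass 70% of its speed; a pose out of reach is approached as far as the arm can. A call with a gripper value outside its range is refused whole. The fingers move at their own pace and stop on an object; FORCE is the grip in N (left out, the last holds). Time passes only in rows, so rows that repeat a pose let the fingers close. It gives the time, the measured TCP pose, the force, the opening and the grip force at its end, in the units of the state.
- robot.get_obs(): the state, without advancing time (a new reading comes with each control period).
- robot.camera(name): name is "scene" or "top" or "wrist"; returns the picture (480x640x3 uint8, red, green, blue); there is no depth.
- robot.camera_model(name): a dict with "fx", "fy", "cx", "cy" (pixels), "xyz" and "orientation" of the camera in the world; the wrist camera has in their place "T_tool_cam" (4x4, takes a point from camera to tool coordinates, whose origin is the TCP and whose axes are the flange's). Camera axes: x right, y down, z forward; pixel columns grow to the right and rows downward; lengths in m; the calibration is good to about 2 mm. The wrist camera is an equidistant fisheye: a pixel r from the principal point sees the ray r / f radians off the axis. A picture is of the moment at which its call begins: read the wrist's pose just before it. camera_model takes no time and is no camera call.
- robot.hand_in(): hands the job in; it is judged then, once.
Trained networks look in the newest picture that a camera, given by its name, has taken for a name from the list of things; names that differ only in an ending like _2 or _b are one class to them, and where a whole thing is asked for, a point or a joint stands for the part that bears it (a point fixed in the world has none). Each returns a list of dicts, best first, with "score" (0 to 1); they miss things now and then, are a little off and sometimes report something else, mostly with a low value. They report only what shows in the picture. A call takes as long as a camera call. They do not tell look-alikes from the thing itself.
- robot.search_frame(name, camera): "rect" ([left, top, right, bottom] in pixels, round what is visible of it).
The state is a dict: "time": time; "q": joint angles; "joint_velocities": joint speeds; "joint_torque": joint torques, N m; "position": TCP position; "tool_rot": TCP orientation; "ft_force": force on the tool from outside, world axes, zero at the start; "moment": the same for the moment, N m; "grip_width": finger opening in m; "grip_force": force on a finger pad.
Only numpy, scipy, OpenCV 4.12 (cv2) and the standard library are available. Lean on these libraries where they do the work, as an engineer would, in place of code of your own. Each camera call takes 0.05 s, during which the arm holds its last target. There are 200 camera calls.

TASK

Check the two carrier plates standing in the blue rack on the sloping gauge pin, one after the other: slide each bore onto the pin as far as it will go, pause there a moment, take it off and stand it on edge in the free slot of the green rack if it went fully home to the brass collar, or of the red rack if it stuck at the thick part of the pin. Rack the first plate before you gauge the second; one fits and one does not. Leave the plates already racked, the bottle and the specimen cup where they are.

Things in the scene. Friction and masses are not known exactly. Their poses are not given: they have to be found in the camera images.
- plate_a: One of two aluminium plates to check, blue stripe at the top edge, starts in either slot of the blue rack. 64 mm wide (y), 90 high (z), 8 thick (x), about 100 g; origin: middle of the lower edge it stands on. Round through bore along x, 32 mm above the lower edge, midway across. Bore either 24 mm (fits) or 18 mm (too tight).
- plate_b: The other plate to be checked, same outside. 64 mm wide (y), 90 high (z), 8 thick (x), about 100 g; origin: middle of the lower edge it stands on. Round through bore along x, 32 mm above the lower edge, midway across. Bore either 24 mm (fits) or 18 mm (too tight).
- plate_a_bore (a point): Centre of plate_a's bore, on the mid plane of the plate.
- plate_b_bore (a point): Centre of plate_b's bore, on the mid plane of the plate.
- gauge_pin: Steel gauge pin, 70 mm long, rising 30 degrees from level, free end away from the robot. Origin: its root, centre of the brass collar's face, 95 mm above the table; z: along the pin to the free end; x: square to it, steeply down and away from the robot; y: level. 20 mm diameter for z = 0 to 35 mm, taper to 14 mm at z = 38, then 14 mm, end rounded to 10 mm.
- pin_home (a point): Point on the pin axis 4 mm from the root: bore centre of a fitting plate that is fully home against the collar (32 mm diameter, 12 mm long; behind it a 24 mm shaft). A tight plate sticks 36 mm further out, on the taper. Axes as the pin.
- gauge: The fixed stand of the gauge: dark base plate from x = -120 to 0 mm, 80 mm wide, 16 mm high, with a 30 by 36 mm block up to 71 mm at x = -75 mm. Origin on the table right under the pin root; x: the way the pin points, seen from above.
- rack_in: Blue fixed rack, both slots taken by the plates to be checked. 100 mm (x) by 70 mm (y), 30 mm high, two slots along y at x = -25 and +25 mm, each 11 mm wide (17 mm at the chamfered mouth), floor 8 mm above the table, open at both ends. Origin: centre of the underside.
- rack_pass: Green fixed rack for plates that fit; the slot at x = +25 mm is already taken, the one at -25 mm is free. 100 mm (x) by 70 mm (y), 30 mm high, two slots along y at x = -25 and +25 mm, each 11 mm wide (17 mm at the chamfered mouth), floor 8 mm above the table, open at both ends. Origin: centre of the underside.
- rack_reject: Red fixed rack for plates that do not fit; the slot at x = -25 mm is already taken, the one at +25 mm is free. 100 mm (x) by 70 mm (y), 30 mm high, two slots along y at x = -25 and +25 mm, each 11 mm wide (17 mm at the chamfered mouth), floor 8 mm above the table, open at both ends. Origin: centre of the underside.
- rack_pass_free (a point): Middle of the floor of the green rack's free slot (axes as the rack): a plate's origin belongs here.
- rack_reject_free (a point): Middle of the floor of the red rack's free slot (axes as the rack): a plate's origin belongs here.
- old_pass: Plate already in the green rack, to be left alone. 64 mm wide (y), 90 high (z), 8 thick (x), about 100 g; origin: middle of the lower edge it stands on. Round through bore along x, 32 mm above the lower edge, midway across.
- old_reject: Plate already in the red rack, to be left alone. 64 mm wide (y), 90 high (z), 8 thick (x), about 100 g; origin: middle of the lower edge it stands on. Round through bore along x, 32 mm above the lower edge, midway across.
- reagent: Amber bottle, 52 mm diameter, 132 mm high, to be left alone. Origin: centre of its foot.
- cup: Yellow specimen cup with a red lid, 48 mm diameter, 55 mm high, to be left alone. Origin: centre of its foot.
- tube_rack: Clear fixed test-tube rack with capped tubes, 110 mm (x) by 70 mm (y), 88 mm high: an obstacle. Origin: centre of its underside.
Things that resemble listed ones, but are neither listed nor needed, are in the scene too. Of the things like the rack_pass, leave any that is white; of the rest the larger one is meant.

How it is judged:
By the outcome, as a careful person would: the job done as asked, in the order asked, and still so for the second after the job is handed in, with the robot touching nothing.
It also fails if it takes over 72 s, if anything falls off the work surface, if the arm or the gripper's body presses on something with over 40 N, if the wrist force passes 120 N, or if a joint passes its speed limit or range.

## Working session

There is one attempt and no reset: what is moved stays moved. The work goes in short steps, Python scripts to look and compute and a shell command to move; the robot and the scene stay as the last step left them, time stands still between calls to the robot, and variables do not carry over. Pictures are saved under pics/ and viewed, at most 10 in all, crops included, and the job is handed in when it is done.

```bash
ls; mkdir -p pics
python3 - <<'E'
from rig import robot
import cv2,json
o=robot.get_obs();print({k:o[k] for k in('time','position','tool_rot','grip_width')})
for c in('scene','top'):
    im=robot.camera(c);cv2.imwrite(f'pics/{c}0.png',im[:,:,::-1]);print(c,robot.camera_model(c))
    for n in('plate_a','gauge','gauge_pin','rack_in','rack_pass','rack_reject','reagent','cup','tube_rack'):
        print(n,[( [int(v) for v in d['rect']],round(d['score'],2)) for d in robot.search_frame(n,c)][:6])
print(robot.camera_model('wrist'))
E
```

```text
pics
{'time': 0.0, 'position': array([ 0.23391295, -0.57878792,  0.22156512]), 'tool_rot': array([ 9.81640688e-01,  1.90736344e-01, -1.60357091e-05, -1.09856746e-03]), 'grip_width': 0.08692083902625626}
scene {'fx': 621.2280010513498, 'fy': 621.2280010513498, 'cx': 303.5923757440662, 'cy': 242.99277456000905, 'xyz': array([1.09746626, 0.59454304, 1.09374141]), 'orientation': array([ 0.34479112,  0.87390448, -0.31889456, -0.12536468])}
plate_a [([243, 153, 267, 191], 0.78)]
gauge [([301, 213, 367, 263], 0.66)]
gauge_pin [([301, 218, 339, 239], 0.59)]
rack_in [([235, 162, 278, 192], 0.61), ([185, 195, 232, 241], 0.21)]
rack_pass [([185, 195, 230, 243], 0.65), ([150, 180, 186, 209], 0.63), ([209, 246, 248, 277], 0.56)]
rack_reject [([412, 306, 466, 360], 0.97)]
reagent [([352, 275, 379, 328], 0.69)]
cup [([257, 211, 281, 240], 0.85)]
tube_rack [([343, 332, 411, 398], 0.66), ([186, 198, 214, 233], 0.2)]
top {'fx': 555.295510688987, 'fy': 555.295510688987, 'cx': 320.4488289222466, 'cy': 233.24146231375968, 'xyz': array([ 0.359986  , -0.06462491,  1.22389133]), 'orientation': array([ 0.712
[... 490 characters left out ...]
0.87), ([309, 214, 326, 277], 0.69)]
reagent [([221, 209, 249, 240], 0.98), ([307, 211, 325, 277], 0.38)]
cup [([366, 221, 392, 247], 0.58), ([160, 242, 198, 286], 0.19)]
tube_rack [([168, 161, 215, 224], 0.65), ([158, 238, 198, 288], 0.2)]
{'fx': 371.64829954431775, 'fy': 371.64829954431775, 'cx': 320.9304256349148, 'cy': 239.33213733964718, 'T_tool_cam': array([[ 9.50335901e-05, -9.60979513e-01, -2.76619534e-01,
         7.56841189e-02],
       [ 9.99999326e-01,  4.11528750e-04, -1.08610252e-03,
        -9.29555962e-05],
       [ 1.15755916e-03, -2.76619244e-01,  9.60978904e-01,
        -1.62678316e-01],
       [ 0.00000000e+00,  0.00000000e+00,  0.00000000e+00,
         1.00000000e+00]])}
```

Run:
```python
import cv2
t=cv2.imread('pics/top0.png')[150:320,145:520];cv2.imwrite('pics/topc.png',cv2.resize(t,None,fx=2.1,fy=2.1,interpolation=3))
t=cv2.imread('pics/scene0.png')[140:410,140:480];cv2.imwrite('pics/scc.png',cv2.resize(t,None,fx=2.2,fy=2.2,interpolation=3))
```

```text
(no output)
```

View pics/topc.png

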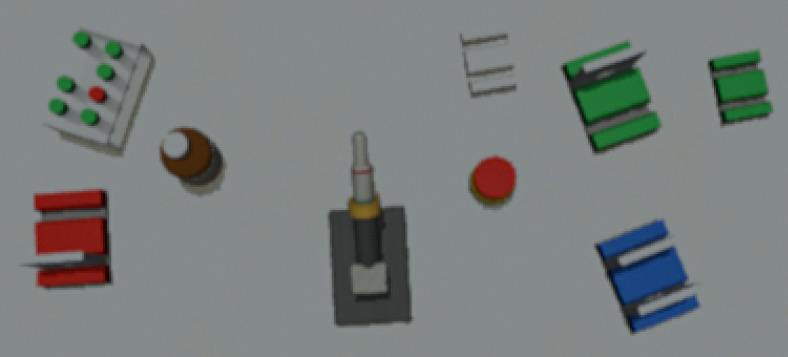

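View pics/scc.png

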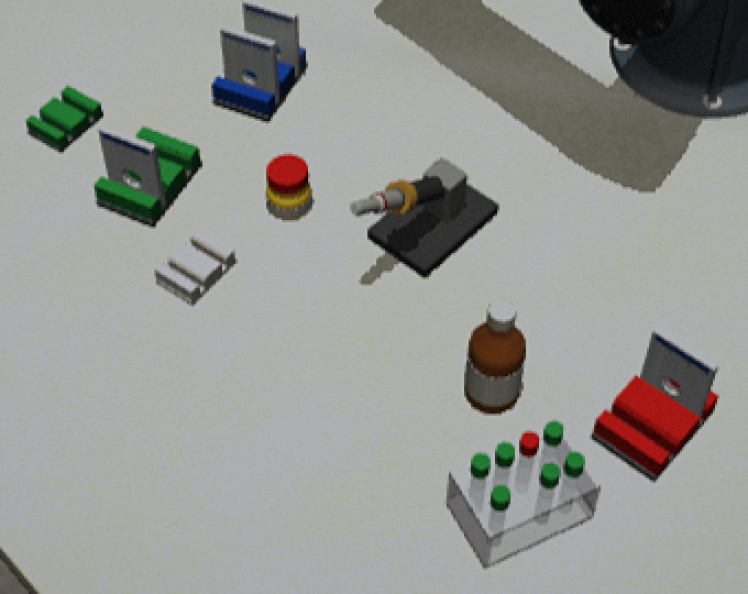

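The top view (2.1x crop) shows the pin at crop (363,170), blue rack (648,275), large green (615,95) with its far slot taken, and red rack (70,240) with its near slot taken. The small green and white racks are decoys. Next I fit coarse poses.

```bash
cat > h.py <<'E'
import numpy as np,cv2
from scipy.spatial.transform import Rotation as R
from scipy.optimize import minimize
from rig import robot
def cam(name,obs=None):
    m=robot.camera_model(name)
    if name=='wrist':
        T=np.eye(4);T[:3,:3]=R.from_quat(obs['tool_rot']).as_matrix();T[:3,3]=obs['position'];T=T@m['T_tool_cam']
    else:
        T=np.eye(4);T[:3,:3]=R.from_quat(m['orientation']).as_matrix();T[:3,3]=m['xyz']
    return dict(T=T,f=m['fx'],c=np.array([m['cx'],m['cy']]),fish=name=='wrist')
def proj(c,P):
    p=(np.atleast_2d(P)-c['T'][:3,3])@c['T'][:3,:3]
    if c['fish']:
        r=np.linalg.norm(p[:,:2],axis=1);th=np.arctan2(r,p[:,2]);return c['c']+c['f']*p[:,:2]*(th/np.maximum(r,1e-9))[:,None]
    return c['c']+c['f']*p[:,:2]/p[:,2:]
def ray(c,uv):
    d=(np.array(uv,float)-c['c'])/c['f']
    if c['fish']:
        t=np.linalg.norm(d);v=np.r_[d/max(t,1e-9)*np.sin(t),np.cos(t)]
    else: v=np.r_[d,1]
    return c['T'][:3,3],c['T'][:3,:3]@v
def onz(c,uv,z):
    o,v=ray(c,uv);return o+v*(z-o[2])/v[2]
def mask(im,col,rect=None):
    h=cv2.cvtColor(im,cv2.COLOR_RGB2HSV);H,S,V=h[...,0].astype(int),h[...,1],h[...,2]
    k={'blue':(abs(H-110)<14)&(S>120),'green':(abs(H-62)<16)&(S>120),'red':((H<8)|(H>172))&(S>140),'dark':(V<85)&(S<70)}[col]
    m=(k&(V>25)).astype(np.uint8)
    if rect is not None:
        z=np.zeros_like(m);a,b,c_,d=[int(v) for v in rect];z[max(b,0):d,max(a,0):c_]=1;m&=z
    return m
def box(p,lx,ly,lz,x0=0):
    x,y,a=p;B=np.array([[i*lx/2+x0,j*ly/2,k*lz] for i in(-1,1) for j in(-1,1) for k in(0,1)])
    return B@R.from_euler('z',a).as_matrix().T+[x,y,0]
def hull(p): return cv2.convexHull(p.astype(np.float32)).astype(np.float32)
def fit(views,dims,p0,x0=0):
    """views: list of (cam,mask); maximise convex IoU"""
    hs=[(c,hull(np.argwhere(m)[:,::-1])) for c,m in views]
    def cost(p):
        s=0
        for c,h in hs:
            b=hull(proj(c,box(p,*dims,x0)));i,_=cv2.intersectConvexConvex(h,b);s+=1-i/(cv2.contourArea(h)+cv2.contourArea(b)-i)
        return s
    best=None
    for a in p0[2]:
        r=minimize(cost,[p0[0],p0[1],a],method='Nelder-Mead',options=dict(initial_simplex=np.array([p0[0],p0[1],a])+np.array([[0,0,0],[.02,0,0],[0,.02,0],[0,0,.2]]),xatol=1e-5,fatol=1e-6))
        if best is None or r.fun<best.fun: best=r
    return best.x,best.fun
def rel(pos,rot,o=None):
    """dp mm, rotvec to go from measured pose to target"""
    o=o or robot.get_obs();q=R.from_quat(o['tool_rot'])
    return np.round(q.inv().apply(np.array(pos)-o['position'])*1e3,1),np.round((q.inv()*rot).as_rotvec(),4)
def biggest(m):
    m=cv2.morphologyEx(m,cv2.MORPH_CLOSE,np.ones((5,5)));n,l,s,_=cv2.connectedComponentsWithStats(m);return (l==1+np.argmax(s[1:,4])).astype(np.uint8)
E
python3 - <<'E'
from h import *
t=cv2.imread('pics/top0.png')[:,:,::-1];s=cv2.imread('pics/scene0.png')[:,:,::-1]
ct,cs=cam('top'),cam('scene')
A=(-.4,0,.4)
for n,col,rt,rs in(('blue','blue',(420,250,482,314),(228,160,284,198)),('green','green',(405,164,462,230),(180,190,236,245)),('red','red',(152,234,204,292),(405,300,472,365))):
    mt,ms=mask(t,col,rt),mask(s,col,rs);u=np.argwhere(mt)[:,::-1].mean(0);p=onz(ct,u,.02)
    print(n,mt.sum(),ms.sum(),[ (x.round(4),round(f,3)) for x,f in (fit([(ct,mt)],(.1,.07,.03),(p[0],p[1],A)),fit([(cs,ms)],(.1,.07,.03),(p[0],p[1],A)),fit([(ct,mt),(cs,ms)],(.1,.07,.03),(p[0],p[1],A)))])
mt=mask(t,'dark',(295,245,348,310));p=onz(ct,(321,280),.016);print('gauge',mt.sum(),fit([(ct,mt)],(.12,.08,.016),(p[0]+.06,p[1],(-.2,0,.2)),-.06))
for n,u,z in(('bottle',(235,224),.1),('cup',(379,235),.055),('tubes',(190,192),.08),('pintip',(316,214),.13)):print(n,onz(ct,u,z).round(3))
E
```

```text
blue 1036 405 [(array([ 0.41  , -0.3109,  0.3971]), np.float64(0.114)), (array([ 0.4031, -0.3172,  0.4545]), np.float64(0.253)), (array([ 0.4066, -0.3148,  0.446 ]), np.float64(0.374))]
green 943 716 [(array([ 0.5964, -0.2773,  0.4198]), np.float64(0.131)), (array([ 0.5882, -0.286 ,  0.3596]), np.float64(0.283)), (array([ 0.5925, -0.2815,  0.3542]), np.float64(0.437))]
red 1034 1255 [(array([0.4368, 0.2828, 0.0125]), np.float64(0.137)), (array([0.4288, 0.2809, 0.1159]), np.float64(0.2)), (array([0.4316, 0.2817, 0.1289]), np.float64(0.341))]
gauge 1697 (array([ 0.47334132, -0.02537739,  0.05997729]), np.float64(0.05670839829771712))
bottle [0.512 0.147 0.1  ]
cup [ 0.5   -0.151  0.055]
tubes [0.581 0.249 0.08 ]
pintip [ 0.531 -0.02   0.13 ]
```

```bash
python3 -m jog '{"dp":[[260,-182,-18],[260,-182,-18],[260,-182,-18],[260,-182,-18],[260,-182,-18],[260,-182,-18],[260,-182,-18],[260,-182,-18],[260,-182,-18],[260,-182,-18],[260,-182,-18],[260,-182,-18]],"delta_rot":[[0,0,-1.606],[0,0,-1.606],[0,0,-1.606],[0,0,-1.606],[0,0,-1.606],[0,0,-1.606],[0,0,-1.606],[0,0,-1.606],[0,0,-1.606],[0,0,-1.606],[0,0,-1.606],[0,0,-1.606]],"gripper":[-0.2,-0.2,-0.2,-0.2,-0.2,-0.2,-0.2,-0.2,-0.2,-0.2,-0.2,-0.2]}' 20
python3 -m jog '{"dp":[[0,0,0],[0,0,0]],"delta_rot":[[0,0,0],[0,0,0]],"gripper":[-0.2,-0.2]}'
cat > look.py <<'E'
from h import *
import sys
n,col,x,y,a=sys.argv[1],sys.argv[2],*map(float,sys.argv[3:6])
o=robot.get_obs();c=cam('wrist',o);im=robot.camera('wrist');cv2.imwrite(f'pics/{n}.png',im[:,:,::-1])
print('pos',o['position'].round(4),'rpy',R.from_quat(o['tool_rot']).as_euler('xyz',degrees=True).round(2),'gw',o['grip_width'],'t',o['time'])
m=mask(im,col)
B=proj(c,box((x,y,a),.14,.11,.03));m=mask(im,col,[*B.min(0),*B.max(0)]);m=cv2.morphologyEx(m,cv2.MORPH_OPEN,np.ones((3,3)))
p,f=fit([(c,m)],(.1,.07,.03),(x,y,(a-.1,a+.1)));print(col,p.round(4),round(f,3))
v=im.copy();L=lambda P,k:[cv2.line(v,tuple(int(t) for t in q0),tuple(int(t) for t in q1),k,1) for q0,q1 in zip(P[:-1],P[1:])]
M=R.from_euler('z',p[2]).as_matrix().T
for sx in(-.025,.025):
    for yy in (1,): L(proj(c,np.array([[sx+i*.0085,j*.035,.03] for i,j in((-1,-1),(-1,1),(1,1),(1,-1),(-1,-1))])@M+[p[0],p[1],0]),(255,255,0))
    L(proj(c,np.array([[sx+i*.004,j*.032,.098] for i,j in((-1,-1),(-1,1),(1,1),(1,-1),(-1,-1))])@M+[p[0],p[1],0]),(255,0,255))
L(proj(c,np.array([[i*.05,j*.035,.03] for i,j in((-1,-1),(-1,1),(1,1),(1,-1),(-1,-1))])@M+[p[0],p[1],0]),(0,255,255))
L(proj(c,np.array([[i*.05,j*.035,0] for i,j in((-1,-1),(-1,1),(1,1),(1,-1),(-1,-1))])@M+[p[0],p[1],0]),(0,255,255))
cv2.imwrite(f'pics/{n}_v.png',v[:,:,::-1])
E
python3 look.py w1 blue .407 -.313 .42
```

```text
time: 2.2
position: [0.4071, -0.3133, 0.2407]
tool_rot: [0.545, 0.839, -0.0, 0.0]
ft_force: [-0.1, 0.6, 0.0]
grip_width: 0.0348
grip_force: 0.0
time: 2.4
position: [0.407, -0.3134, 0.2406]
tool_rot: [0.545, 0.838, 0.0, 0.0]
ft_force: [0.7, -0.7, 0.5]
grip_width: 0.0347
grip_force: 0.0
pos [ 0.407  -0.3134  0.2406] rpy [180.     0.   113.91] gw 0.034660995582231735 t 2.4
blue [ 0.4115 -0.3104  0.3837] 0.092
```

View pics/w1_v.png

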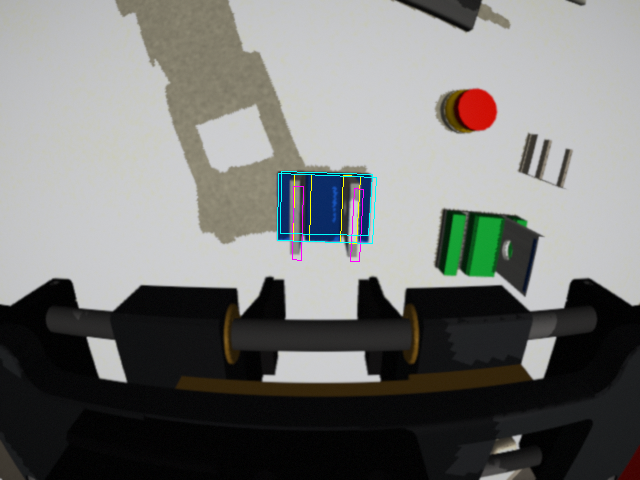

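Run:
```python
import cv2,numpy as np
a=cv2.imread('pics/w1.png')[155:275,260:390];b=cv2.imread('pics/w1_v.png')[155:275,260:390]
cv2.imwrite('pics/w1z.png',cv2.resize(np.hstack([a,b]),None,fx=3,fy=3,interpolation=cv2.INTER_NEAREST))
```

```text
(no output)
```

View pics/w1z.png

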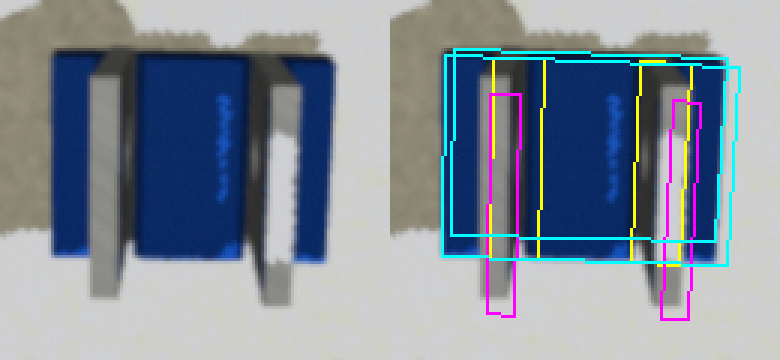

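The zoom shows the rack's lower corners at about (277,240) and (369,242), with the plates' top edges at x≈295, y 180–253 and x≈354, y 183–257. I'll convert those directly.

Run:
```python
from h import *
o=robot.get_obs();c=cam('wrist',o)
print('cam',c['T'][:3,3].round(3))
def P(u,z):return onz(c,u,z)[:2]
a,b=P((277.3,240.5),.03),P((368.7,242.3),.03)
d=b-a;print('rack',a,b,np.linalg.norm(d),np.degrees(np.arctan2(*d[::-1])))
for n,k in(('L',[(290,180),(300,180),(290.5,253.5),(299.3,253.5)]),('R',[(350.5,183.5),(360.5,183.5),(347.5,257),(357,256.5)])):
    q=np.array([P(u,.098) for u in k]);m=q.mean(0);u=(q[:2].mean(0)-q[2:].mean(0))
    print(n,m.round(4),'len',np.linalg.norm(u).round(4),'thk',np.linalg.norm(q[1]-q[0]).round(4),np.linalg.norm(q[3]-q[2]).round(4),'yaw',(np.degrees(np.arctan2(u[1],u[0]))-90).round(2))
```

```text
cam [ 0.376 -0.244  0.403]
rack [ 0.37810539 -0.36162629] [ 0.46678086 -0.32443156] 0.09616021886978714 22.755505956995158
L [ 0.3837 -0.3155] len 0.0637 thk 0.0083 0.0076 yaw 22.91
R [ 0.4305 -0.298 ] len 0.0638 thk 0.0083 0.0083 yaw 22.69
```

```bash
python3 -m jog '{"dp":[[7.5,-22.2,60],[7.5,-22.2,90],[7.5,-22.2,100],[7.5,-22.2,130],[7.5,-22.2,160],[7.5,-22.2,171.5],[7.5,-22.2,171.5],[7.5,-22.2,171.5],[7.5,-22.2,171.5],[7.5,-22.2,171.5],[7.5,-22.2,171.5],[7.5,-22.2,171.5]],"delta_rot":[[0,0,0.019],[0,0,0.019],[0,0,0.019],[0,0,0.019],[0,0,0.019],[0,0,0.019],[0,0,0.019],[0,0,0.019],[0,0,0.019],[0,0,0.019],[0,0,0.019],[0,0,0.019]],"gripper":[-0.2,-0.2,-0.2,-0.2,-0.2,-0.2,-0.2,-0.2,-1,-1,-1,-1]}' 30
python3 -m jog '{"dp":[[0,0,0],[0,0,0],[0,0,0]],"delta_rot":[[0,0,0],[0,0,0],[0,0,0]],"gripper":[-1,-1,-1]}'
```

```text
time: 3.65
position: [0.3838, -0.3158, 0.0696]
tool_rot: [0.553, 0.833, -0.0, 0.001]
ft_force: [0.6, 0.6, -0.2]
grip_width: 0.0106
grip_force: 0.0
time: 3.95
position: [0.3838, -0.3157, 0.0695]
tool_rot: [0.553, 0.834, -0.0, 0.0]
ft_force: [-0.4, 0.6, 4.9]
grip_width: 0.0078
grip_force: 30.0
```

```bash
python3 -m jog '{"dp":[[0,0,-20],[0,0,-50],[0,0,-90],[0,0,-130],[0,0,-171],[20,25,-171],[50,60,-171],[80,100,-171],[110,136,-171],[140,174,-171],[153.5,191,-171],[153.5,191,-171]],"delta_rot":[[0,0,0],[0,0,0],[0,0,0],[0,0,0],[0,0,0],[0,0,0.05],[0,0,0.12],[0,0,0.2],[0,0,0.27],[0,0,0.339],[0,0,0.339],[0,0,0.339]],"gripper":[-1,-1,-1,-1,-1,-1,-1,-1,-1,-1,-1,-1]}'
python3 -m jog '{"dp":[[0,0,0],[0,0,0]],"delta_rot":[[0,0,0],[0,0,0]],"gripper":[-1,-1]}'
python3 - <<'E'
from h import *
o=robot.get_obs();c=cam('wrist',o);im=robot.camera('wrist');cv2.imwrite('pics/g1.png',im[:,:,::-1])
print(o['position'],R.from_quat(o['tool_rot']).as_euler('xyz',degrees=True),o['grip_width'],c['T'][:3,3])
P=np.array([[.35,-.07,0],[.56,.02,.13],[.35,.02,0],[.56,-.07,0]]);b=proj(c,P);print(b)
np.savez('g1.npz',T=c['T']);a0=np.maximum(b.min(0).astype(int)-5,0);a1=b.max(0).astype(int)+5
k=im[a0[1]:a1[1],a0[0]:a1[0],::-1];s=min(780/k.shape[1],580/k.shape[0]);print(a0,s);cv2.imwrite('pics/g1z.png',cv2.resize(k,None,fx=s,fy=s,interpolation=cv2.INTER_CUBIC))
E
```

```text
time: 5.15
position: [0.5003, -0.0969, 0.2395]
tool_rot: [0.684, 0.73, 0.0, -0.001]
ft_force: [-0.1, -0.6, 0.2]
grip_width: 0.0082
grip_force: 30.0
time: 5.35
position: [0.4992, -0.1006, 0.2397]
tool_rot: [0.686, 0.728, -0.0, -0.0]
ft_force: [0.7, -0.6, -1.3]
grip_width: 0.0077
grip_force: 30.0
[ 0.49916592 -0.10060217  0.23969104] [-1.79938577e+02 -1.63183582e-03  9.34366840e+01] 0.007724857515437905 [ 0.4945551  -0.02482762  0.40237143]
[[190.9449048  171.926095  ]
 [414.14510566  83.46256614]
 [193.17668159  92.36311337]
 [378.58310914 181.06558698]]
[185  78] 3.3333333333333335
```

View pics/g1z.png

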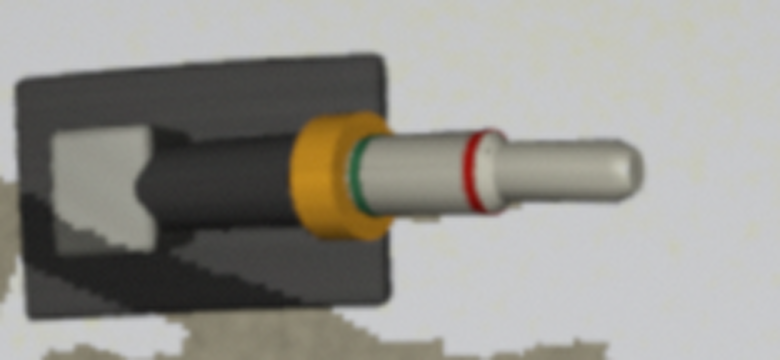

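The crop shows the pin from the collar (crop u≈385) to the tip (643,170), with the base plate's right corners at (384,55) and (390,302) and its left corners at (15,80) and (28,318).

Run:
```python
from h import *
c=cam('wrist',robot.get_obs());c['T']=np.load('g1.npz')['T']
F=lambda u,v:(185+u/(10/3),78+v/(10/3))
k=[onz(c,F(*u),.016)[:2] for u in((384,55),(390,303),(15,80),(28,318))]
r,l=(k[0]+k[1])/2,(k[2]+k[3])/2
print('right mid',r,'left',l,'w',np.linalg.norm(k[0]-k[1]),np.linalg.norm(k[2]-k[3]),'len',np.linalg.norm(r-l),'hd',np.degrees(np.arctan2(*(r-l)[::-1])), np.degrees(np.arctan2(*(k[0]-k[1])[::-1]))-90)
# fit pin from silhouette points: edges at given stations
def edge(p,z,rad):
    x,y,a=p;ax=np.array([np.cos(a)*np.cos(np.pi/6),np.sin(a)*np.cos(np.pi/6),.5]);C=np.array([x,y,.095])+ax*z
    v=C-c['T'][:3,3];n=np.cross(ax,v);n/=np.linalg.norm(n);return proj(c,C+rad*n)[0],proj(c,C-rad*n)[0],proj(c,C)[0]
from scipy.optimize import least_squares
def res(p):
    out=[]
    for z,rad,v0,v1,u in((20,10,133.5,213,0),(55,7,141,201,0),(-6,16,113,241,0)):
        e=edge(p,z*1e-3,rad*1e-3);vs=sorted([e[0][1],e[1][1]]);out+=[vs[0]-F(0,v0)[1],vs[1]-F(0,v1)[1]]
    out.append(edge(p,.0695,.001)[2][0]-F(643,0)[0]);return out
s=least_squares(res,[.473,-.025,.06]);print(s.x,np.degrees(s.x[2]),np.round(s.fun,2))
for z in(0,.035,.038,.07):print(z,((edge(s.x,z,.001)[2]-[185,78])*10/3).round(0))
```

```text
right mid [ 0.47345699 -0.02195611] left [ 0.35534502 -0.03098667] w 0.07772484820573988 0.07782406312075979 len 0.11845669292705127 hd 4.372194899597966 4.549520693274587
[ 0.47532753 -0.02195129  0.08087825] 4.633982166838102 [-0.48  0.64 -0.29  0.23  0.07 -0.16  0.  ]
0 [377. 176.]
0.035 [504. 172.]
0.038 [515. 172.]
0.07 [645. 171.]
```

```bash
cat > pin.py <<'E'
from h import *
import sys
s=float(sys.argv[1]);h=float(sys.argv[2]) if len(sys.argv)>2 else .0295
a=np.radians(4.5);root=np.array([.4745,-.022,.095])
A=np.array([np.cos(a)*np.sqrt(.75),np.sin(a)*np.sqrt(.75),.5]);Z=np.array([np.cos(a)*.5,np.sin(a)*.5,-np.sqrt(.75)])
M=R.from_matrix(np.c_[np.cross(A,Z),A,Z])
o=robot.get_obs();t=root+A*s-Z*h
print('t',o['time'],'target',t.round(4),*rel(t,M,o))
b=o['position']+R.from_quat(o['tool_rot']).apply([0,0,h])-root
B=M.inv().apply(b)*1e3;print('bore in pin frame: left',B[0].round(2),'along',B[1].round(2),'down',B[2].round(2),'F pin axes',M.inv().apply(o['ft_force']).round(1),'gw',round(o['grip_width'],4))
E
python3 pin.py .12
```

```text
t 5.4 target [ 0.5634 -0.015   0.1805] [81.9 69.2 59.2] [-0.5244  0.005  -0.0187]
bore in pin frame: left -80.55 along 73.6 down -90.65 F pin axes [ 0.4 -0.6  1.7] gw 0.0078
```

```bash
python3 -m jog '{"dp":[[20,40,0],[40,69,0],[60,69,0],[82,69,10],[82,69,35],[82,69,59],[82,69,59],[82,69,59],[82,69,59],[82,69,59]],"delta_rot":[[-0.14,0.001,-0.005],[-0.28,0.002,-0.01],[-0.42,0.004,-0.015],[-0.524,0.005,-0.019],[-0.524,0.005,-0.019],[-0.524,0.005,-0.019],[-0.524,0.005,-0.019],[-0.524,0.005,-0.019],[-0.524,0.005,-0.019],[-0.524,0.005,-0.019]],"gripper":[-1,-1,-1,-1,-1,-1,-1,-1,-1,-1]}'; python3 pin.py .085
python3 - <<'E'
from h import *
im=robot.camera('scene');cv2.imwrite('pics/s1.png',im[:,:,::-1])
w=robot.camera('wrist');cv2.imwrite('pics/w2.png',w[:,:,::-1])
k=im[180:290,270:390,::-1];cv2.imwrite('pics/s1z.png',np.hstack([cv2.resize(k,(393,360)),cv2.resize(w[:360,120:520,::-1],(400,360))]))
E
```

```text
time: 6.4
position: [0.5646, -0.0144, 0.1825]
tool_rot: [0.655, 0.71, 0.191, 0.177]
ft_force: [0.4, -0.0, -0.6]
grip_width: 0.0078
grip_force: 30.0
t 6.4 target [ 0.5332 -0.0174  0.163 ] [ -0.4 -37.1   0.9] [0.003  0.0004 0.0019]
bore in pin frame: left 0.47 along 122.13 down -1.02 F pin axes [-0.1  0.1  0.7] gw 0.0078
```

View pics/s1z.png

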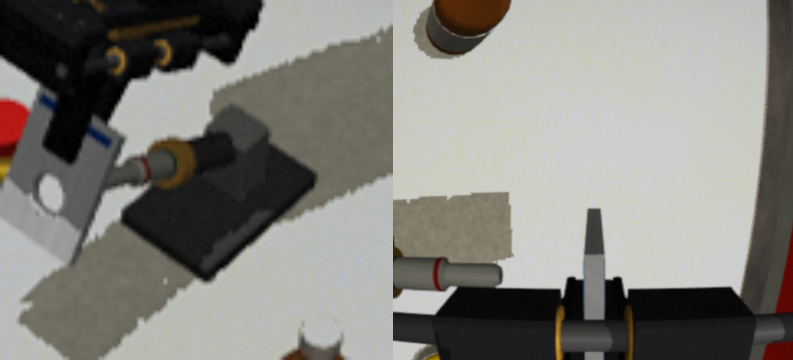

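The bore hangs ahead of the pin tip (scene crop (50,195)), and in the wrist view the tip is at about (229,274). I'll check that against the pin model.

Run:
```python
from h import *
a=np.radians(4.5);root=np.array([.4745,-.022,.095]);A=np.array([np.cos(a)*np.sqrt(.75),np.sin(a)*np.sqrt(.75),.5])
c=cam('wrist',robot.get_obs());Y=np.array([-np.sin(a),np.cos(a),0])
for z,r in((.055,.007),(.0637,.007),(.07,.0),(.045,.007)):
  C=root+A*z;v=C-c['T'][:3,3];n=np.cross(A,v);n/=np.linalg.norm(n);print(z,proj(c,[C,C+n*r,C-n*r]).round(1).tolist())
im=cv2.imread('pics/w2.png');g=im[:,:,::-1]
for u in (180,195,205,215): print(u,[int(x) for x in g[240:300,u].mean(1)])
```

```text
0.055 [[205.2, 274.8], [205.3, 262.7], [205.1, 286.9]]
0.0637 [[219.5, 275.1], [219.6, 262.9], [219.4, 287.3]]
0.07 [[230.0, 275.3], [230.0, 275.3], [230.0, 275.3]]
0.045 [[189.1, 274.4], [189.3, 262.5], [189.0, 286.4]]
180 [123, 125, 126, 124, 122, 119, 118, 118, 121, 121, 121, 120, 120, 122, 120, 122, 123, 124, 126, 126, 128, 123, 103, 73, 63, 69, 76, 82, 87, 90, 92, 95, 97, 99, 100, 102, 101, 102, 99, 97, 95, 92, 89, 84, 79, 92, 146, 188, 203, 203, 189, 158, 112, 62, 27, 10, 7, 10, 7, 8]
195 [128, 125, 125, 122, 120, 117, 119, 117, 116, 117, 117, 119, 121, 124, 123, 124, 123, 122, 120, 119, 119, 117, 105, 73, 60, 63, 73, 80, 84, 89, 89, 93, 94, 97, 100, 101, 103, 105, 102, 99, 97, 95, 92, 89, 83, 72, 54, 25, 9, 8, 10, 6, 9, 9, 7, 6, 11, 7, 8, 10]
205 [119, 121, 118, 117, 118, 119, 121, 122, 122, 123, 122, 123, 126, 125, 127, 127, 126, 126, 124, 123, 124, 125, 116, 81, 58, 60, 69, 77, 82, 87, 89, 90, 94, 97, 100, 101, 102, 104, 105, 102, 100, 98, 95, 92, 89, 80, 65, 33, 11, 9, 6, 8, 7, 9, 10, 6, 8, 9, 8, 8]
215 [118, 119, 121, 120, 121, 122, 122, 124, 125, 128, 130, 128, 128, 127, 125, 124, 124, 124, 126, 128, 129, 126, 118, 85, 61, 60, 66, 77, 80, 83, 86, 89, 91, 96, 99, 100, 102, 103, 105, 104, 102, 98, 96, 93, 90, 83, 71, 44, 20, 10, 9, 6, 8, 7, 9, 6, 9, 8, 9, 8]
```

```bash
python3 pin.py .06; python3 -m jog '{"dp":[[0,-10,0],[0,-20,0],[0,-30,0],[0,-40,0],[0,-46,0],[0,-46,0]],"delta_rot":[[0,0,0],[0,0,0],[0,0,0],[0,0,0],[0,0,0],[0,0,0]],"gripper":[-1,-1,-1,-1,-1,-1]}'; python3 pin.py .06
```

```text
t 6.5 target [ 0.5116 -0.0191  0.1505] [ -0.7 -61.7   0.8] [ 0.0025 -0.      0.0021]
bore in pin frame: left 0.84 along 121.76 down -0.92 F pin axes [0.2 0.  1. ] gw 0.0076
time: 7.1
position: [0.5233, -0.0168, 0.158]
tool_rot: [0.655, 0.71, 0.19, 0.175]
ft_force: [0.4, -0.3, -0.6]
grip_width: 0.0076
grip_force: 30.0
t 7.1 target [ 0.5116 -0.0191  0.1505] [ -1.3 -14.    0.5] [-0.0001 -0.001   0.001 ]
bore in pin frame: left 1.37 along 74.03 down -0.54 F pin axes [-0.4 -0.   0.7] gw 0.0076
```

```bash
python3 -m jog '{"dp":[[-1.3,0,0.5],[-1.3,-6,0.5],[-1.3,-12,0.5],[-1.3,-18,0.5],[-1.3,-24,0.5],[-1.3,-24,0.5]],"delta_rot":[[0,0,0],[0,0,0],[0,0,0],[0,0,0],[0,0,0],[0,0,0]],"gripper":[-1,-1,-1,-1,-1,-1]}'; python3 pin.py .045
```

```text
time: 7.7
position: [0.5036, -0.02, 0.1456]
tool_rot: [0.655, 0.71, 0.19, 0.176]
ft_force: [0.9, 0.1, -0.7]
grip_width: 0.0078
grip_force: 30.0
t 7.7 target [ 0.4986 -0.0201  0.143 ] [ 0.3 -5.6 -0.2] [ 0.0004 -0.0006  0.0012]
bore in pin frame: left -0.32 along 50.63 down 0.25 F pin axes [0.  0.5 1. ] gw 0.0078
```

```bash
python3 -m jog '{"dp":[[0.3,-3,-0.2],[0.3,-6,-0.2],[0.3,-8,-0.2],[0.3,-10,-0.2],[0.3,-12,-0.2],[0.3,-14,-0.2],[0.3,-14,-0.2]],"delta_rot":[[0,0,0],[0,0,0],[0,0,0],[0,0,0],[0,0,0],[0,0,0],[0,0,0]],"gripper":[-1,-1,-1,-1,-1,-1,-1]}'; python3 pin.py .035
```

```text
time: 8.4
position: [0.4911, -0.0205, 0.1386]
tool_rot: [0.655, 0.71, 0.19, 0.175]
ft_force: [0.5, -0.9, -0.9]
grip_width: 0.0076
grip_force: 30.0
t 8.4 target [ 0.49   -0.0208  0.138 ] [-0.2 -1.2 -0.1] [-0.0001 -0.001   0.0012]
bore in pin frame: left 0.2 along 36.22 down 0.1 F pin axes [-0.9 -0.1  1. ] gw 0.0076
```

```bash
python3 -m jog '{"dp":[[0,-3,0],[0,-6,0],[0,-9,0],[0,-12,0],[0,-15,0],[0,-15,0]],"delta_rot":[[0,0,0],[0,0,0],[0,0,0],[0,0,0],[0,0,0],[0,0,0]],"gripper":[-1,-1,-1,-1,-1,-1]}'; python3 pin.py .01
```

```text
time: 9.0
position: [0.4781, -0.0216, 0.131]
tool_rot: [0.655, 0.71, 0.19, 0.175]
ft_force: [0.1, 0.2, -1.5]
grip_width: 0.0074
grip_force: 30.0
t 9.0 target [ 0.4684 -0.0225  0.1255] [ -0.1 -11.2  -0.1] [-0.0003 -0.001   0.0009]
bore in pin frame: left 0.13 along 21.15 down 0.1 F pin axes [ 0.2 -0.7  1.4] gw 0.0074
```

```bash
python3 -m jog '{"dp":[[0,-3,0],[0,-6,0],[0,-9,0],[0,-11,0],[0,-13,0],[0,-15,0],[0,-15,0]],"delta_rot":[[0,0,0],[0,0,0],[0,0,0],[0,0,0],[0,0,0],[0,0,0],[0,0,0]],"gripper":[-1,-1,-1,-1,-1,-1,-1]}'; python3 pin.py .004
```

```text
time: 9.7
position: [0.4653, -0.0227, 0.1236]
tool_rot: [0.655, 0.71, 0.19, 0.175]
ft_force: [-0.1, -0.7, -1.5]
grip_width: 0.0079
grip_force: 30.0
t 9.7 target [ 0.4632 -0.0229  0.1225] [-0.1 -2.3 -0.1] [-0.     -0.001   0.0013]
bore in pin frame: left 0.1 along 6.29 down 0.09 F pin axes [-0.7 -0.8  1.2] gw 0.0079
```

```bash
python3 -m jog '{"dp":[[0,-1,0],[0,-2,0],[0,-3,0],[0,-4,0],[0,-4,0]],"delta_rot":[[0,0,0],[0,0,0],[0,0,0],[0,0,0],[0,0,0]],"gripper":[-1,-1,-1,-1,-1]}'; python3 pin.py .004
```

```text
time: 10.2
position: [0.4625, -0.0229, 0.1219]
tool_rot: [0.655, 0.71, 0.191, 0.176]
ft_force: [0.9, 0.1, 0.4]
grip_width: 0.0078
grip_force: 30.0
t 10.2 target [ 0.4632 -0.0229  0.1225] [-0.   1.  -0.1] [ 0.0016 -0.0011  0.0016]
bore in pin frame: left 0.03 along 3.07 down 0.13 F pin axes [-0.   0.9  0.1] gw 0.0078
```

```bash
python3 -m jog '{"dp":[[0,-1,0],[0,-2,0],[0,-2,0]],"delta_rot":[[0,0,0],[0,0,0],[0,0,0]],"gripper":[-1,-1,-1]}'; python3 pin.py .004
```

```text
time: 10.5
position: [0.4623, -0.023, 0.1218]
tool_rot: [0.654, 0.71, 0.192, 0.177]
ft_force: [3.8, 2.1, 4.9]
grip_width: 0.008
grip_force: 30.0
t 10.5 target [ 0.4632 -0.0229  0.1225] [ 0.   1.2 -0.2] [ 0.0057 -0.0016  0.002 ]
bore in pin frame: left -0.0 along 2.97 down 0.18 F pin axes [ 1.8  5.9 -2.3] gw 0.008
```

Plate 1 is fully home against the collar: it stopped at 3 mm and the force is rising. I'll pause, then withdraw.

```bash
python3 -m jog '{"dp":[[0,1,0],[0,1,0],[0,1,0],[0,1,0],[0,1,0],[0,1,0],[0,1,0],[0,1,0],[0,1,0],[0,1,0]],"delta_rot":[[0,0,0],[0,0,0],[0,0,0],[0,0,0],[0,0,0],[0,0,0],[0,0,0],[0,0,0],[0,0,0],[0,0,0]],"gripper":[-1,-1,-1,-1,-1,-1,-1,-1,-1,-1]}'
python3 -m jog '{"dp":[[0,5,0],[0,12,0],[0,20,0],[0,30,0],[0,40,0],[0,52,0],[0,66,0],[0,80,0],[0,95,0],[0,110,0],[0,120,0],[0,120,0]],"delta_rot":[[0,0,0],[0,0,0],[0,0,0],[0,0,0],[0,0,0],[0,0,0],[0,0,0],[0,0,0],[0,0,0],[0,0,0],[0,0,0],[0,0,0]],"gripper":[-1,-1,-1,-1,-1,-1,-1,-1,-1,-1,-1,-1]}'; python3 pin.py .12
cat > tgt.py <<'E'
from h import *
import sys
x,y,z,phi=map(float,sys.argv[1:5])
M=R.from_euler('z',phi,degrees=True)*R.from_euler('x',180,degrees=True)
o=robot.get_obs();print(o['time'],o['position'].round(4),R.from_quat(o['tool_rot']).as_euler('xyz',degrees=True).round(2),'->',*rel((x,y,z),M,o),'F',o['ft_force'].round(1),'gw',round(o['grip_width'],4))
E
python3 tgt.py .52 -.22 .26 112
```

```text
time: 11.5
position: [0.4623, -0.023, 0.1218]
tool_rot: [0.655, 0.71, 0.191, 0.177]
ft_force: [5.7, 0.8, 5.2]
grip_width: 0.0079
grip_force: 30.0
time: 12.7
position: [0.5649, -0.0154, 0.181]
tool_rot: [0.655, 0.71, 0.189, 0.177]
ft_force: [-0.8, 0.5, -1.5]
grip_width: 0.0079
grip_force: 30.0
t 12.7 target [ 0.5634 -0.015   0.1805] [ 0.5 -1.5 -0.4] [0.0008 0.0021 0.0027]
bore in pin frame: left -0.57 along 121.5 down 0.38 F pin axes [ 0.5 -1.4  0.9] gw 0.0079
12.7 [ 0.5649 -0.0154  0.181 ] [149.95   0.18  94.57] -> [-200.6  -13.6  -98.5] [ 0.5199  0.0828 -0.2963] F [-0.8  0.5 -1.5] gw 0.0079
```

```bash
python3 tgt.py .62 -.34 .26 112
```

```text
12.7 [ 0.5649 -0.0154  0.181 ] [149.95   0.18  94.57] -> [-328.2   64.2  -53. ] [ 0.5199  0.0828 -0.2963] F [-0.8  0.5 -1.5] gw 0.0079
```

```bash
python3 -m jog '{"dp":[[0,10,-30],[-30,16,-53],[-70,22,-53],[-110,30,-53],[-150,38,-53],[-190,46,-53],[-230,52,-53],[-270,58,-53],[-310,64,-53],[-328,64,-53],[-328,64,-53],[-328,64,-53]],"delta_rot":[[0,0,0],[0.05,0.008,-0.03],[0.15,0.02,-0.08],[0.25,0.04,-0.14],[0.35,0.055,-0.2],[0.45,0.07,-0.25],[0.52,0.083,-0.296],[0.52,0.083,-0.296],[0.52,0.083,-0.296],[0.52,0.083,-0.296],[0.52,0.083,-0.296],[0.52,0.083,-0.296]],"gripper":[-1,-1,-1,-1,-1,-1,-1,-1,-1,-1,-1,-1]}'
python3 -m jog '{"dp":[[0,0,0],[0,0,0]],"delta_rot":[[0,0,0],[0,0,0]],"gripper":[-1,-1]}'
python3 - <<'E'
from h import *
o=robot.get_obs();c=cam('wrist',o);im=robot.camera('wrist');cv2.imwrite('pics/gr.png',im[:,:,::-1]);np.savez('gr.npz',T=c['T'])
print(o['position'],R.from_quat(o['tool_rot']).as_euler('xyz',degrees=True))
b=proj(c,box((.593,-.273,.4),.13,.1,.03));a0=np.maximum(b.min(0).astype(int),0);a1=b.max(0).astype(int)
k=im[a0[1]:a1[1],a0[0]:a1[0],::-1];print(a0,a1);cv2.imwrite('pics/grz.png',cv2.resize(k,None,fx=4,fy=4,interpolation=cv2.INTER_NEAREST))
E
```

```text
time: 13.9
position: [0.6187, -0.3377, 0.2574]
tool_rot: [0.559, 0.829, 0.002, -0.003]
ft_force: [-0.9, 0.9, -0.5]
grip_width: 0.0078
grip_force: 30.0
time: 14.1
position: [0.6198, -0.3372, 0.2593]
tool_rot: [0.558, 0.83, 0.001, -0.002]
ft_force: [-0.2, -0.1, -0.4]
grip_width: 0.0082
grip_force: 30.0
[ 0.6197928  -0.33722952  0.25926606] [179.97303591  -0.25082773 112.13023879]
[257  95] [381 190]
```

View pics/grz.png

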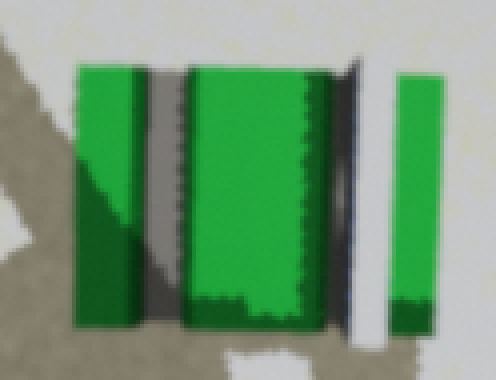

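The green rack's top corners in the 4x crop are (77,65), (443,75), (434,336) and (74,327). The free slot floor is at u≈146–184.

```bash
python3 - <<'E'
from h import *
c=cam('wrist',robot.get_obs());c['T']=np.load('gr.npz')['T']
F=lambda u,v:(257+u/4-.4,95+v/4-.4)
P=lambda u,v,z:onz(c,F(u,v),z)[:2]
q=[P(*u,.03) for u in((77,65),(443,75),(434,336),(74,327))]
C=sum(q)/4;d=(q[1]+q[2]-q[0]-q[3])/2;e=(q[0]+q[1]-q[2]-q[3])/2
print('C',C.round(4),'len',np.linalg.norm(d),np.linalg.norm(e),'hd',np.degrees(np.arctan2(*d[::-1])),np.degrees(np.arctan2(*e[::-1]))-90)
a=np.arctan2(*d[::-1]);u=np.array([np.cos(a),np.sin(a)])
print('slot from rack',(C-.025*u).round(4),'slot from floor',(sum(P(*k,.008) for k in((146,68),(184,68),(141,320),(182,320)))/4).round(4))
w=[P(*k,.098) for k in((360,70),(395,70),(350,345),(386,345))];print('old plate',(sum(w)/4).round(4),(C+.025*u).round(4))
E
python3 tgt.py .57 -.283 .259 112.7
```

```text
C [ 0.5942 -0.2746] len 0.09550923515784714 0.06957623048464998 hd 20.61600484076551 20.835351489670103
slot from rack [ 0.5708 -0.2834] slot from floor [ 0.5698 -0.2834]
old plate [ 0.6176 -0.2655] [ 0.6176 -0.2658]
14.15 [ 0.62   -0.3375  0.2595] [179.96  -0.22 112.13] -> [ 69.3 -25.7   0.7] [ 0.0006 -0.0038 -0.01  ] F [-0.8  0.8 -1.2] gw 0.0076
```

```bash
python3 tgt.py .5703 -.2834 .13 110.7; python3 -m jog '{"dp":[[35,-12,0],[69,-25.5,0],[69,-25.5,40],[69,-25.5,80],[69,-25.5,110],[69,-25.5,129],[69,-25.5,129],[69,-25.5,129]],"delta_rot":[[0,-0.004,0.012],[0,-0.004,0.024],[0,-0.004,0.024],[0,-0.004,0.024],[0,-0.004,0.024],[0,-0.004,0.024],[0,-0.004,0.024],[0,-0.004,0.024]],"gripper":[-1,-1,-1,-1,-1,-1,-1,-1]}'; python3 tgt.py .5703 -.2834 .069 110.7
```

```text
14.15 [ 0.62   -0.3375  0.2595] [179.96  -0.22 112.13] -> [ 68.4 -25.7 129.7] [ 0.0006 -0.0038  0.0249] F [-0.8  0.8 -1.2] gw 0.0076
time: 14.95
position: [0.5707, -0.2841, 0.131]
tool_rot: [0.569, 0.823, 0.0, 0.001]
ft_force: [0.8, -0.6, -1.9]
grip_width: 0.0078
grip_force: 30.0
14.95 [ 0.5707 -0.2841  0.131 ] [1.7995e+02 7.0000e-02 1.1069e+02] -> [ 0.9 -0.2 62. ] [ 0.0008  0.0011 -0.0001] F [ 0.8 -0.6 -1.9] gw 0.0078
```

```bash
python3 -m jog '{"dp":[[0.7,-0.2,15],[0.7,-0.2,30],[0.7,-0.2,40],[0.7,-0.2,48],[0.7,-0.2,48]],"delta_rot":[[0,0,0],[0,0,0],[0,0,0],[0,0,0],[0,0,0]],"gripper":[-1,-1,-1,-1,-1]}'; python3 tgt.py .5703 -.2834 .069 110.7
```

```text
time: 15.45
position: [0.5696, -0.2835, 0.0814]
tool_rot: [0.569, 0.822, 0.0, -0.0]
ft_force: [-0.3, 0.4, -0.4]
grip_width: 0.0077
grip_force: 30.0
15.45 [ 0.5696 -0.2835  0.0814] [-1.8000e+02 -4.0000e-02  1.1063e+02] -> [-0.1  0.7 12.4] [-0.0001 -0.0007 -0.0012] F [-0.3  0.4 -0.4] gw 0.0077
```

No contact so far; lowering the rest of the way and releasing.

```bash
python3 -m jog '{"dp":[[0,0,4],[0,0,8],[0,0,11],[0,0,12.5],[0,0,12.5]],"delta_rot":[[0,0,0],[0,0,0],[0,0,0],[0,0,0],[0,0,0]],"gripper":[-1,-1,-1,-1,-1]}'; python3 tgt.py .5703 -.2834 .069 110.7
```

```text
time: 15.95
position: [0.5699, -0.2839, 0.0698]
tool_rot: [0.569, 0.822, -0.0, 0.0]
ft_force: [-0.1, 0.6, -1.3]
grip_width: 0.0078
grip_force: 30.0
15.95 [ 0.5699 -0.2839  0.0698] [1.7998e+02 3.0000e-02 1.1064e+02] -> [0.3 0.6 0.8] [ 0.0003  0.0005 -0.001 ] F [-0.1  0.6 -1.3] gw 0.0078
```

```bash
python3 -m jog '{"dp":[[0,0,0],[0,0,0],[0,0,0],[0,0,0],[0,0,-15],[0,0,-40],[0,0,-80],[0,0,-120],[0,0,-160],[0,0,-170],[0,0,-170]],"delta_rot":[[0,0,0],[0,0,0],[0,0,0],[0,0,0],[0,0,0],[0,0,0],[0,0,0],[0,0,0],[0,0,0],[0,0,0],[0,0,0]],"gripper":[-0.4,-0.4,-0.4,-0.4,-0.4,-0.4,-0.4,-0.4,-0.4,-0.4,-0.4]}'; python3 tgt.py .4305 -.298 .24 112.7
python3 - <<'E'
from h import *
o=robot.get_obs();c=cam('wrist',o);w=robot.camera('wrist')
b=proj(c,box((.594,-.2745,.36),.14,.11,.09));print(b.min(0),b.max(0));print(o['position'],R.from_quat(o['tool_rot']).as_euler('xyz',degrees=True))
np.savez('p1.npz',T=c['T']);cv2.imwrite('pics/p1.png',w[:,:,::-1]);cv2.imwrite('pics/p1z.png',cv2.resize(w[120:300,220:440,::-1],None,fx=3,fy=3))
E
```

```text
time: 17.05
position: [0.5709, -0.2845, 0.2433]
tool_rot: [0.569, 0.822, -0.0, 0.003]
ft_force: [0.6, 0.4, -0.5]
grip_width: 0.0263
grip_force: 0.0
17.05 [ 0.5709 -0.2845  0.2433] [179.79   0.34 110.66] -> [  36.9 -136.1    2.6] [ 0.0036  0.0059 -0.0357] F [ 0.6  0.4 -0.5] gw 0.0263
[267.66401116 152.64484662] [429.85454882 279.09105557]
[ 0.57090077 -0.2845159   0.24333378] [179.78537701   0.33550085 110.65531308]
```

View pics/p1z.png

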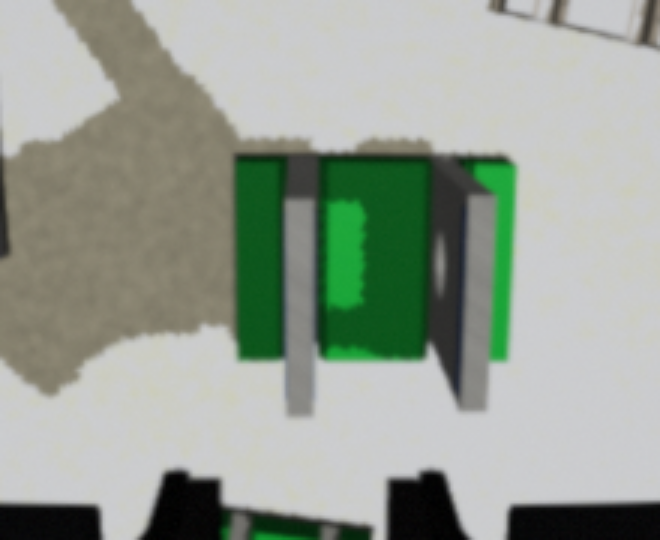

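Plate 1 stands in the free green slot (crop (300,300)), next to the old plate. Fetching plate 2.

```bash
python3 -m jog '{"dp":[[10,-35,0],[22,-80,0],[34,-120,0],[37,-136,0],[37,-136,30],[37,-136,70],[37,-136,100],[37,-136,104],[37,-136,104]],"delta_rot":[[0.003,0.006,-0.036],[0.003,0.006,-0.036],[0.003,0.006,-0.036],[0.003,0.006,-0.036],[0.003,0.006,-0.036],[0.003,0.006,-0.036],[0.003,0.006,-0.036],[0.003,0.006,-0.036],[0.003,0.006,-0.036]],"gripper":[-0.3,-0.3,-0.3,-0.3,-0.3,-0.3,-0.3,-0.3,-0.3]}'; python3 tgt.py .4305 -.298 .069 112.7
```

```text
time: 18.0
position: [0.4291, -0.2965, 0.1345]
tool_rot: [0.554, 0.832, 0.001, -0.005]
ft_force: [0.6, 0.4, 0.1]
grip_width: 0.0305
grip_force: 0.0
18.0 [ 0.4291 -0.2965  0.1345] [-179.79   -0.51  112.71] -> [-2.5  0.9 65.4] [-0.0037 -0.0089  0.0002] F [0.6 0.4 0.1] gw 0.0305
```

```bash
python3 -m jog '{"dp":[[0,0,0],[0,0,0]],"delta_rot":[[0,0,0],[0,0,0]],"gripper":[-0.3,-0.3]}';python3 tgt.py .4305 -.298 .069 112.7
```

```text
time: 18.2
position: [0.4305, -0.298, 0.1372]
tool_rot: [0.554, 0.833, 0.0, -0.001]
ft_force: [0.6, -0.2, 0.5]
grip_width: 0.0308
grip_force: 0.0
18.2 [ 0.4305 -0.298   0.1372] [-1.7992e+02 -1.4000e-01  1.1272e+02] -> [-0.2  0.1 68.2] [-0.0014 -0.0025  0.0003] F [ 0.6 -0.2  0.5] gw 0.0308
```

```bash
python3 -m jog '{"dp":[[0,0,20],[0,0,40],[0,0,60],[0,0,68],[0,0,68],[0,0,68],[0,0,68],[0,0,68],[0,0,68],[0,0,68]],"delta_rot":[[-0.002,-0.003,0],[-0.002,-0.003,0],[-0.002,-0.003,0],[-0.002,-0.003,0],[-0.002,-0.003,0],[-0.002,-0.003,0],[-0.002,-0.003,0],[-0.002,-0.003,0],[-0.002,-0.003,0],[-0.002,-0.003,0]],"gripper":[-0.3,-0.3,-0.3,-0.3,-0.3,-1,-1,-1,-1,-1]}' 30; python3 -m jog '{"dp":[[0,0,0],[0,0,0]],"delta_rot":[[0,0,0],[0,0,0]],"gripper":[-1,-1]}'; python3 tgt.py .4305 -.298 .24 112.7
```

```text
time: 19.2
position: [0.4297, -0.2972, 0.0686]
tool_rot: [0.554, 0.832, 0.0, -0.0]
ft_force: [-0.1, 0.3, 3.9]
grip_width: 0.0078
grip_force: 30.0
time: 19.4
position: [0.4297, -0.2972, 0.0685]
tool_rot: [0.554, 0.832, 0.0, -0.0]
ft_force: [0.0, -0.1, 6.1]
grip_width: 0.0078
grip_force: 30.0
19.4 [ 0.4297 -0.2972  0.0685] [ 1.800e+02 -7.000e-02  1.127e+02] -> [  -0.8    0.5 -171.5] [ 0.0001 -0.0012  0.0001] F [ 0.  -0.1  6.1] gw 0.0078
```

```bash
python3 -m jog '{"dp":[[0,0,-20],[0,0,-50],[0,0,-90],[0,0,-130],[0,0,-171],[0,0,-171]],"delta_rot":[[0,0,0],[0,0,0],[0,0,0],[0,0,0],[0,0,0],[0,0,0]],"gripper":[-1,-1,-1,-1,-1,-1]}'; python3 pin.py .12 .0285
```

```text
time: 20.0
position: [0.432, -0.2998, 0.2441]
tool_rot: [0.554, 0.833, -0.001, 0.005]
ft_force: [0.8, -0.3, -0.2]
grip_width: 0.0075
grip_force: 30.0
t 20.0 target [ 0.5639 -0.015   0.1797] [212.4 231.5  63.4] [-0.5142 -0.0751  0.3128]
bore in pin frame: left -273.86 along 4.9 down -136.49 F pin axes [-0.4  0.6  0.6] gw 0.0075
```

```bash
python3 -m jog '{"dp":[[30,34,0],[65,74,0],[100,112,0],[135,152,0],[165,190,0],[195,225,0],[209,232.5,10],[209,232.5,35],[209,232.5,60],[209,232.5,60],[209,232.5,60],[209,232.5,60]],"delta_rot":[[0,0,0],[-0.1,-0.015,0.06],[-0.2,-0.03,0.12],[-0.31,-0.045,0.19],[-0.41,-0.06,0.25],[-0.52,-0.076,0.313],[-0.52,-0.076,0.313],[-0.52,-0.076,0.313],[-0.52,-0.076,0.313],[-0.52,-0.076,0.313],[-0.52,-0.076,0.313],[-0.52,-0.076,0.313]],"gripper":[-1,-1,-1,-1,-1,-1,-1,-1,-1,-1,-1,-1]}'; python3 -m jog '{"dp":[[0,0,0],[0,0,0]],"delta_rot":[[0,0,0],[0,0,0]],"gripper":[-1,-1]}'; python3 pin.py .075 .0285
```

```text
time: 21.2
position: [0.5636, -0.015, 0.1799]
tool_rot: [0.657, 0.708, 0.193, 0.172]
ft_force: [0.3, -0.2, -0.1]
grip_width: 0.0077
grip_force: 30.0
time: 21.4
position: [0.5637, -0.015, 0.1803]
tool_rot: [0.657, 0.708, 0.193, 0.173]
ft_force: [0.6, -0.1, -0.6]
grip_width: 0.0077
grip_force: 30.0
t 21.4 target [ 0.525  -0.018   0.1572] [ -0.2 -45.2   0.6] [ 0.0003 -0.0072 -0.0051]
bore in pin frame: left 0.22 along 120.18 down -0.65 F pin axes [-0.2  0.3  0.8] gw 0.0077
```

```bash
python3 -m jog '{"dp":[[0.3,0,0.6],[0.3,-10,0.6],[0.3,-20,0.6],[0.3,-30,0.6],[0.3,-38,0.6],[0.3,-45,0.6],[0.3,-45,0.6],[0.3,-45,0.6]],"delta_rot":[[0,-0.007,-0.005],[0,-0.007,-0.005],[0,-0.007,-0.005],[0,-0.007,-0.005],[0,-0.007,-0.005],[0,-0.007,-0.005],[0,-0.007,-0.005],[0,-0.007,-0.005]],"gripper":[-1,-1,-1,-1,-1,-1,-1,-1]}'; python3 pin.py .05 .0285
```

```text
time: 22.2
position: [0.5249, -0.0172, 0.1566]
tool_rot: [0.656, 0.709, 0.19, 0.175]
ft_force: [0.0, -0.8, -1.2]
grip_width: 0.0075
grip_force: 30.0
t 22.2 target [ 0.5035 -0.0197  0.1447] [ -0.8 -24.7  -0.4] [-0.001  -0.0005 -0.0003]
bore in pin frame: left 0.8 along 74.63 down 0.46 F pin axes [-0.8 -0.6  1.1] gw 0.0075
```

```bash
python3 -m jog '{"dp":[[-0.2,0,-0.4],[-0.2,-6,-0.4],[-0.2,-12,-0.4],[-0.2,-18,-0.4],[-0.2,-24,-0.4],[-0.2,-27,-0.4],[-0.2,-27,-0.4]],"delta_rot":[[0,0,0],[0,0,0],[0,0,0],[0,0,0],[0,0,0],[0,0,0],[0,0,0]],"gripper":[-1,-1,-1,-1,-1,-1,-1]}'; python3 pin.py .04 .0285
```

```text
time: 22.9
position: [0.5011, -0.0192, 0.1432]
tool_rot: [0.656, 0.709, 0.19, 0.175]
ft_force: [-0.8, 0.3, -0.3]
grip_width: 0.0081
grip_force: 30.0
t 22.9 target [ 0.4948 -0.0204  0.1397] [-0.7 -7.3 -0.1] [-0.0016 -0.0007 -0.0005]
bore in pin frame: left 0.68 along 47.23 down 0.11 F pin axes [ 0.3 -0.8 -0.2] gw 0.0081
```

```bash
python3 -m jog '{"dp":[[-0.2,-2,0],[-0.2,-4,0],[-0.2,-6,0],[-0.2,-8,0],[-0.2,-9,0],[-0.2,-9,0]],"delta_rot":[[0,0,0],[0,0,0],[0,0,0],[0,0,0],[0,0,0],[0,0,0]],"gripper":[-1,-1,-1,-1,-1,-1]}'; python3 pin.py .04 .0285
```

```text
time: 23.5
position: [0.4941, -0.0199, 0.1392]
tool_rot: [0.656, 0.709, 0.191, 0.175]
ft_force: [1.5, 1.3, 1.2]
grip_width: 0.0077
grip_force: 30.0
t 23.5 target [ 0.4948 -0.0204  0.1397] [-0.6  0.8 -0.1] [ 0.0004 -0.0017 -0.0004]
bore in pin frame: left 0.64 along 39.2 down 0.12 F pin axes [ 1.2  2.  -0.2] gw 0.0077
```

```bash
python3 -m jog '{"dp":[[0,-1,0],[0,-2,0],[0,-2,0]],"delta_rot":[[0,0,0],[0,0,0],[0,0,0]],"gripper":[-1,-1,-1]}'; python3 pin.py .04 .0285;  python3 -m jog '{"dp":[[0,0,0],[0,0,0],[0,0,0],[0,0,0],[0,0,0],[0,0,0],[0,0,0],[0,0,0],[0,0,0],[0,0,0]],"delta_rot":[[0,0,0],[0,0,0],[0,0,0],[0,0,0],[0,0,0],[0,0,0],[0,0,0],[0,0,0],[0,0,0],[0,0,0]],"gripper":[-1,-1,-1,-1,-1,-1,-1,-1,-1,-1]}';python3 pin.py .12 .0285
```

```text
time: 23.8
position: [0.4938, -0.02, 0.139]
tool_rot: [0.655, 0.709, 0.192, 0.176]
ft_force: [5.1, 2.2, 4.0]
grip_width: 0.0078
grip_force: 30.0
t 23.8 target [ 0.4948 -0.0204  0.1397] [-0.5  1.2 -0.1] [ 0.0035 -0.0022 -0.0001]
bore in pin frame: left 0.55 along 38.89 down 0.14 F pin axes [ 1.8  6.6 -0.9] gw 0.0078
time: 24.8
position: [0.4938, -0.02, 0.139]
tool_rot: [0.655, 0.709, 0.192, 0.176]
ft_force: [6.1, 1.8, 3.9]
grip_width: 0.0082
grip_force: 30.0
t 24.8 target [ 0.5639 -0.015   0.1797] [-0.5 81.2  0.2] [ 0.0035 -0.002   0.0001]
bore in pin frame: left 0.56 along 38.91 down 0.13 F pin axes [ 1.3  7.4 -0.3] gw 0.0082
```

Plate 2 stuck on the taper at 38.9 mm (36 mm out from home), so it's a reject. Withdrawing and heading for the red rack.

```bash
python3 -m jog '{"dp":[[0,4,0],[0,10,0],[0,20,0],[0,32,0],[0,46,0],[0,62,0],[0,78,0],[0,84,0],[0,84,0],[0,84,0]],"delta_rot":[[0,0,0],[0,0,0],[0,0,0],[0,0,0],[0,0,0],[0,0,0],[0,0,0],[0,0,0],[0,0,0],[0,0,0]],"gripper":[-1,-1,-1,-1,-1,-1,-1,-1,-1,-1]}'; python3 tgt.py .435 .21 .26 91
```

```text
time: 25.8
position: [0.5628, -0.0141, 0.1786]
tool_rot: [0.656, 0.71, 0.189, 0.174]
ft_force: [-0.2, -0.1, -0.4]
grip_width: 0.0077
grip_force: 30.0
25.8 [ 0.5628 -0.0141  0.1786] [ 1.5021e+02 -9.0000e-02  9.4530e+01] -> [ 233.6  -55.  -124.8] [ 0.5197 -0.0175  0.0598] F [-0.2 -0.1 -0.4] gw 0.0077
```

```bash
python3 -m jog '{"dp":[[0,0,-40],[10,0,-85],[50,-8,-110],[90,-20,-125],[130,-30,-125],[170,-42,-125],[205,-50,-125],[233.5,-55,-125],[233.5,-55,-125],[233.5,-55,-125],[233.5,-55,-125],[233.5,-55,-125]],"delta_rot":[[0,0,0],[0,0,0],[0.1,0,0.01],[0.2,-0.005,0.02],[0.3,-0.01,0.03],[0.4,-0.015,0.045],[0.52,-0.0175,0.06],[0.52,-0.0175,0.06],[0.52,-0.0175,0.06],[0.52,-0.0175,0.06],[0.52,-0.0175,0.06],[0.52,-0.0175,0.06]],"gripper":[-1,-1,-1,-1,-1,-1,-1,-1,-1,-1,-1,-1]}'
python3 -m jog '{"dp":[[0,0,0],[0,0,0]],"delta_rot":[[0,0,0],[0,0,0]],"gripper":[-1,-1]}'
python3 - <<'E'
from h import *
o=robot.get_obs();c=cam('wrist',o);im=robot.camera('wrist');cv2.imwrite('pics/re.png',im[:,:,::-1]);np.savez('re.npz',T=c['T'])
print(o['position'],R.from_quat(o['tool_rot']).as_euler('xyz',degrees=True))
b=proj(c,box((.434,.283,.02),.13,.1,.03));a0=np.maximum(b.min(0).astype(int),0);a1=b.max(0).astype(int)
k=im[a0[1]:a1[1],a0[0]:a1[0],::-1];print(a0,a1);cv2.imwrite('pics/rez.png',cv2.resize(k,None,fx=4,fy=4,interpolation=cv2.INTER_NEAREST))
E
```

```text
time: 27.0
position: [0.4361, 0.2085, 0.2607]
tool_rot: [0.702, 0.712, 0.0, 0.001]
ft_force: [-0.8, 0.4, -0.8]
grip_width: 0.0077
grip_force: 30.0
time: 27.2
position: [0.4363, 0.2089, 0.2609]
tool_rot: [0.702, 0.713, 0.001, 0.001]
ft_force: [-0.2, 0.3, -1.1]
grip_width: 0.0076
grip_force: 30.0
[0.43633332 0.20890103 0.26089932] [1.79874488e+02 1.09950023e-02 9.08916343e+01]
[257  91] [381 184]
```

View pics/rez.png

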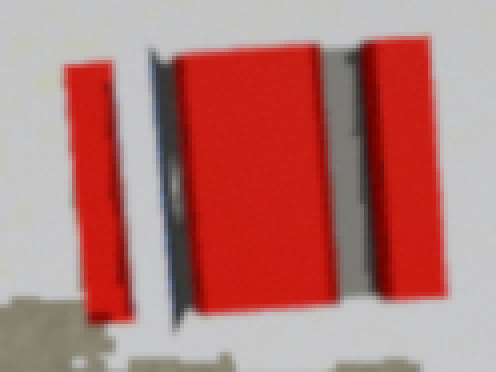

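The red rack's corners in the 4x crop are (66,65), (430,37), (447,296) and (88,324), with the old plate on the left. The free slot floor runs from u≈324–360 at the top to 338–374 at the bottom.

```bash
python3 - <<'E'
from h import *
c=cam('wrist',robot.get_obs());c['T']=np.load('re.npz')['T']
F=lambda u,v:(257+u/4-.4,91+v/4-.4)
P=lambda u,v,z:onz(c,F(u,v),z)[:2]
q=[P(*u,.03) for u in((66,65),(430,37),(447,296),(88,324))]
C=sum(q)/4;d=(q[1]+q[2]-q[0]-q[3])/2;e=(q[0]+q[1]-q[2]-q[3])/2
print('C',C.round(4),'len',np.linalg.norm(d),np.linalg.norm(e),'hd',np.degrees(np.arctan2(*d[::-1])),np.degrees(np.arctan2(*e[::-1]))-90)
a=np.arctan2(*d[::-1]);u=np.array([np.cos(a),np.sin(a)])
print('slot from rack',(C+.025*u).round(4),'slot from floor',(sum(P(*k,.008) for k in((324,48),(360,46),(338,299),(374,297)))/4).round(4))
print('plus .0239',(C+.0239*u).round(4))
E
python3 tgt.py .4575 .283 .13 95
```

```text
C [0.4354 0.2851] len 0.09545375500754535 0.069276545620578 hd 5.388017238027898 5.145377784973647
slot from rack [0.4603 0.2874] slot from floor [0.4607 0.2873]
plus .0239 [0.4592 0.2873]
27.25 [0.4363 0.2091 0.2609] [1.7987e+02 1.0000e-02 9.0910e+01] -> [ 73.6  22.1 131. ] [ 0.0022  0.0003 -0.0714] F [ 0.  -0.5 -0.7] gw 0.0077
```

```bash
python3 tgt.py .4604 .288 .13 95.3; python3 -m jog '{"dp":[[30,10,0],[60,18,0],[78.5,25,0],[78.5,25,40],[78.5,25,80],[78.5,25,115],[78.5,25,130],[78.5,25,130],[78.5,25,130]],"delta_rot":[[0.002,0,-0.077],[0.002,0,-0.077],[0.002,0,-0.077],[0.002,0,-0.077],[0.002,0,-0.077],[0.002,0,-0.077],[0.002,0,-0.077],[0.002,0,-0.077],[0.002,0,-0.077]],"gripper":[-1,-1,-1,-1,-1,-1,-1,-1,-1]}'; python3 tgt.py .4604 .288 .0685 95.3
```

```text
27.25 [0.4363 0.2091 0.2609] [1.7987e+02 1.0000e-02 9.0910e+01] -> [ 78.6  25.  131. ] [ 0.0022  0.0003 -0.0766] F [ 0.  -0.5 -0.7] gw 0.0077
time: 28.15
position: [0.4606, 0.2886, 0.131]
tool_rot: [0.673, 0.739, 0.0, 0.0]
ft_force: [0.3, 0.6, -0.4]
grip_width: 0.0075
grip_force: 30.0
28.15 [0.4606 0.2886 0.131 ] [1.7998e+02 1.0000e-02 9.5370e+01] -> [-0.5 -0.2 62.5] [0.0003 0.0002 0.0012] F [ 0.3  0.6 -0.4] gw 0.0075
```

```bash
python3 -m jog '{"dp":[[-0.4,-0.2,15],[-0.4,-0.2,30],[-0.4,-0.2,40],[-0.4,-0.2,50],[-0.4,-0.2,50]],"delta_rot":[[0,0,0],[0,0,0],[0,0,0],[0,0,0],[0,0,0]],"gripper":[-1,-1,-1,-1,-1]}'; python3 tgt.py .4604 .288 .0685 95.3
```

```text
time: 28.65
position: [0.4596, 0.2879, 0.0803]
tool_rot: [0.673, 0.74, -0.001, -0.0]
ft_force: [-0.3, 0.5, -0.9]
grip_width: 0.0076
grip_force: 30.0
28.65 [0.4596 0.2879 0.0803] [-1.7994e+02  4.0000e-02  9.5380e+01] -> [-0.   0.8 11.8] [-0.0011  0.0006  0.0015] F [-0.3  0.5 -0.9] gw 0.0076
```

```bash
python3 -m jog '{"dp":[[0,0.4,4],[0,0.4,8],[0,0.4,11],[0,0.4,11.5],[0,0.4,11.5]],"delta_rot":[[0,0,0],[0,0,0],[0,0,0],[0,0,0],[0,0,0]],"gripper":[-1,-1,-1,-1,-1]}'; python3 tgt.py .4604 .288 .0685 95.3
```

```text
time: 29.15
position: [0.4602, 0.2881, 0.0692]
tool_rot: [0.673, 0.74, -0.0, 0.0]
ft_force: [0.0, 0.0, -1.6]
grip_width: 0.0076
grip_force: 30.0
29.15 [0.4602 0.2881 0.0692] [-1.7998e+02  2.0000e-02  9.5390e+01] -> [-0.2  0.2  0.7] [-0.0003  0.0004  0.0015] F [ 0.   0.  -1.6] gw 0.0076
```

Bottom edge is about 0.7 mm above the slot floor; releasing and lifting.

```bash
python3 -m jog '{"dp":[[0,0,0.7],[0,0,0.7],[0,0,0.7],[0,0,0.7],[0,0,0.7],[0,0,-15],[0,0,-40],[0,0,-80],[0,0,-120],[0,0,-160],[0,0,-180],[0,0,-180]],"delta_rot":[[0,0,0],[0,0,0],[0,0,0],[0,0,0],[0,0,0],[0,0,0],[0,0,0],[0,0,0],[0,0,0],[0,0,0],[0,0,0],[0,0,0]],"gripper":[-1,-0.4,-0.4,-0.4,-0.4,-0.4,-0.4,-0.4,-0.4,-0.4,-0.4,-0.4]}'
python3 - <<'E'
from h import *
w=robot.camera('wrist');s=robot.camera('scene')
a=cv2.resize(w[120:300,220:400,::-1],(396,396));b=cv2.resize(s[140:400,140:480,::-1],(400,306));b=np.vstack([b,np.zeros((90,400,3),np.uint8)])
cv2.imwrite('pics/end.png',np.hstack([a,b]))
E
```

```text
time: 30.35
position: [0.4623, 0.2891, 0.253]
tool_rot: [0.673, 0.74, 0.004, 0.002]
ft_force: [0.3, 1.0, 0.3]
grip_width: 0.0262
grip_force: 0.0
```

View pics/end.png

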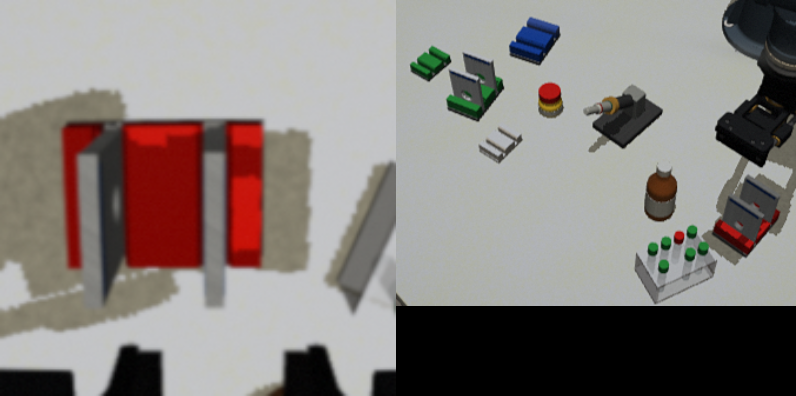

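The left view shows plate 2 upright in the free red slot (215,230). The right view shows two plates each in green and red, the blue rack empty, and the cup and bottle where they were.

```bash
python3 -c "
from rig import robot
print(robot.hand_in())"
```

```text
the job is handed in; nothing more can be done
None
```

The job is handed in at about 30 s: the first plate went fully home and stands in the green rack, the second stuck on the thick part of the pin and stands in the red rack, and the old plates, bottle and cup were not touched.

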